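# Find the concealed catch and open the bead drawer

### The arm

A 7-joint arm with a two-finger parallel gripper is mounted at the origin on the work surface; the furniture and walls round the work are solid. World frame = base frame: x ahead of the robot, y to its left, z up, the work surface at z = 0. Lengths are in m, angles in rad, forces in N, time in s.
With the tool pointing down it reaches from about 0.35 to 0.9 m from the base axis. Payload 19.9 kg.
Tool frame: the origin (TCP) lies at the very end of the fingers, on their centre line; the grasp point (between the pads) lies behind it (manip.pinch_z is the z of the grasp point in the tool frame, in m); z points along the fingers, y is the line along which they close (so a half turn about z gives the same grasp; the last joint's range is limited). The gripper opens to 85 mm and grips with 20 to 120 N. Pads are 22 mm wide; open, the fingers measure 114 mm over their backs; the gripper's body (76 mm by 85 mm) begins 54 mm behind the grasp point. The pads swing forward as they close: fully open they stand 13 mm farther back than shut.
Start: joints at [-1.234, 0.417, -0.01, 1.614, 0.005, 1.111, -0.053], TCP at [0.231, 0.581, 0.231] pointing down, gripper open.
Joint ranges: [-2.81, 2.81], [-0.39, 2.02], [-1.27, 1.25], [0.06, 2.57], [-1.19, 4.33], [0.19, 2], [-2.82, 2.82]. Speed limits (rad/s): [1.89, 1.89, 2.39, 2.39, 3.01, 3.01, 3.01].

### API

Orientations are given as a unit quaternion [x, y, z, w].
In Python, from station import telemetry, vision, order, spotter, manip gives the robot as it stands.
- The arm moves only by the tool servo_tool, never from a script. Its argument "deltas" is a list of rows, each a list of 7 numbers: the shift along the world's x, y, z each as a share of 0.2 m, from -1 to 1, then the turn, a rotation vector about the world's x, y, z each as a share of pi/2 rad, from -1 to 1, then the opening, from -1 (shut) to 1 (fully open). A call has 1 to 12 rows; each row is the pose to reach, as a shift and turn from the pose commanded when the call began; what a row does not reach only later rows make up. A row lasts 1/8 s, in which the tool goes at most 62.5 mm and 10.7 degrees, less where a joint would pass 70% of its speed; a pose out of reach is approached as far as the arm can. A call with a number of a shift or a turn outside -1 to 1 is refused whole. A call with a gripper value outside its range is refused whole. The fingers move at their own pace and stop on an object; "newtons" is the grip in N (left out, the last holds). Time passes only in rows, so rows that repeat a pose let the fingers close. It gives the time, the measured TCP pose, the force, the opening and the grip force at its end, in the units of the state.
- telemetry.sense(): the state, without advancing time (a new reading comes with each control period).
- vision.snapshot(name): name is "scene" or "top"; returns a dict with "image" (420x560x3 uint8, red, green, blue), "intrinsics" (3x3 intrinsics, pixels), "rvec" (rotation vector, rad) and "tvec" (3), from world to camera coordinates, as OpenCV has them. Camera axes: x right, y down, z forward; pixel columns grow to the right and rows downward; lengths in m; the calibration is good to about 2 mm. A picture is of the moment at which its call begins. There is no depth.
- order.hand_in(): hands the job in; it is judged then, once.
Trained networks look in a picture, given as the dict that the camera call returned (one of the last four; its "shot" number tells which), for a name from the list of things; names that differ only in an ending like _2 or _b are one class to them, and where a whole thing is asked for, a point or a joint stands for the part that bears it (a point fixed in the world has none). Each returns a list of dicts, best first, with "p" (0 to 1); they miss things now and then, are a little off and sometimes report something else, mostly with a low value. They report only what shows in the picture. A call takes as long as a camera call.
- spotter.spot_in(picture, thing): "bbox" ([left, top, width, height] in pixels, round what is visible of it).
The state is a dict: "time": time; "joint_positions": joint angles; "dq": joint speeds; "tau": joint torques, N m; "tcp_pos": TCP position; "orientation": TCP orientation; "contact_force": force on the tool from outside, world axes, zero at the start; "wrist_torque": the same for the moment, N m; "width": opening from 0.0 (shut) to 1.0 (fully open); "gripper_force": force on a finger pad.
Only numpy, scipy, OpenCV 4.12 (cv2) and the standard library are available. Lean on these libraries where they do the work, as an engineer would, in place of code of your own. Each camera call takes 0.05 s, during which the arm holds its last target. There are 200 camera calls.

### The job

Open the hidden drawer of the plywood bead chest: feel along the row of five inlaid wooden tiles in its top for the one that gives, and press that tile down so that the catch lets go and the drawer springs ajar. Then hook a fingertip behind the drawer's front from above and draw the drawer fully open. Only touch, press and pull: grip and lift nothing, and leave the drawer's contents in it and the things on and round the chest where they are.

Things in the scene. Friction and masses are not known exactly. Their poses are not given: they have to be found in the camera images.
- chest: Low plywood chest, 160 (x) x 275 (y) x 74 mm high, fixed to the table; origin at the centre of its underside (on the table), x from the drawer front to the back, y along the front, z up. Its top is a flat 8 mm panel at 74 mm with a row of five square inlaid tiles near the back edge. The drawer fills its front (-x) face and has no handle.
- tile1 (a point): Middle of the top face of the first tile (at chest x +38, y +100, z 74 mm). All five tiles are 44.6 mm square, of the same wood, flush with the panel and look alike; 5 mm of panel lies between neighbours. Four are solid; one, a different one each time, is the sprung catch button. A fingertip up to 40 mm across fits into the opening of the sunken tile.
- tile2 (a point): Middle of the top face of the second tile (chest y +50 mm).
- tile3 (a point): Middle of the top face of the third tile (chest y 0).
- tile4 (a point): Middle of the top face of the fourth tile (chest y -50 mm).
- tile5 (a point): Middle of the top face of the fifth tile (chest y -100 mm).
- catch (a joint): How far the catch tile (whichever of the five it is) is pressed in: 0 flush, 0.006 fully down (m). It sinks straight down, about 2 N to start and 5 N fully down, frees the drawer once it is 4 to 5 mm down, and comes up by itself when let go.
- drawer (a joint): How far the drawer is out along the chest's -x: 0 shut (latched until the catch is pressed), 0.105 at its stop (m). Released, a spring throws it out to about 0.065 within a second; from there it runs freely with about 0.7 N of friction and stays where it is left.
- drawer_lip (a point): Middle of the top edge of the drawer front, on its inner side, 65 mm above the table, just under the top panel; moves with the drawer. The front is 10 mm thick, outer side toward -x. Behind its middle lies an empty open cell, 95 mm wide (y), 57 mm deep (x), floor 16 mm above the table; with the drawer ajar about 55 mm of its depth is clear of the top panel.
- gold_tube: Glass tube of gold beads, 17x126x17 mm, lying along y in the back cell of the drawer; origin at its underside.
- needle_case: Turned wooden needle case, 18x78x18 mm, lying along y in the back cell of the drawer; origin at its underside.
- bead_box: Flat round screw box of beads, 39 mm across, 16 mm high, in the front cell at the chest's +y end; origin at its underside.
- bead_cup: Clear oval bead cup with white lid, 46x64x36 mm, in the front cell at the chest's -y end; origin at its underside.
- thimble: Thimble, 20 mm across, 22 mm high, standing on the chest's top near the front corner at -y; origin at its underside. Bystander.
- wax_cake: Round cake of wax, 38 mm across, 13 mm high, on the chest's top near the front corner at +y; origin at its underside. Bystander.
- white_spool: Spool of thread, 35 mm across, 58 mm high, standing on the table beside the chest's -y end; origin at its underside. Bystander.
- red_spool: Spool of thread, 28 mm across, 52 mm high, standing on the table beside the chest's -y end, nearer the front; origin at its underside. Bystander.

How it is judged:
By the outcome, as a careful person would: the job done as asked, in the order asked, and still so for the second after the job is handed in, with the robot touching nothing.
It also fails if it takes over 54 s, if anything falls off the work surface, if the arm or the gripper's body presses on something with over 40 N, if the wrist force passes 120 N, or if a joint passes its speed limit or range.

## Working session

There is one attempt and no reset: what is moved stays moved. The work goes in short steps, Python scripts to look and compute and a tool call to move; the robot and the scene stay as the last step left them, time stands still between calls to the robot, and variables do not carry over. Pictures are saved under pics/ and viewed, at most 10 in all, crops included, and the job is handed in when it is done.

Besides the shell and the picture viewer there is one more tool, called after "Emit:" as name(argument=value, ...) on one line, values as JSON. servo_tool: Moves the arm, as the interface text tells. Its arguments: {"type":"object","properties":{"deltas":{"type":"array","items":{"type":"array","items":{"type":"number"}}},"newtons":{"type":"number"}},"required":["deltas"]}

```bash
mkdir -p pics; cat > h.py <<'E'
import numpy as np, cv2
from station import telemetry, vision, order, spotter, manip
def proj(s,P):
    return cv2.projectPoints(np.array(P,float).reshape(-1,3),np.array(s['rvec'],float),np.array(s['tvec'],float),np.array(s['intrinsics'],float),None)[0].reshape(-1,2)
def back(s,uv,z):
    R=cv2.Rodrigues(np.array(s['rvec'],float))[0];t=np.array(s['tvec'],float).ravel();K=np.array(s['intrinsics'],float)
    d=R.T@np.linalg.inv(K)@np.array([uv[0],uv[1],1.]);c=-R.T@t
    return c+d*(z-c[2])/d[2]
def save(s,n): cv2.imwrite('pics/'+n,cv2.cvtColor(s['image'],cv2.COLOR_RGB2BGR))
E
python3 - <<'E'
from h import *
for n in ('top','scene'):
    s=vision.snapshot(n); save(s,n+'0.png')
    print(n,back(s,(280,210),0.074))
    for t in ['chest','thimble','wax_cake','white_spool','red_spool','tile1']:
        r=spotter.spot_in(s,t); print(t,[(np.round(q['bbox']),round(q['p'],2)) for q in r[:2]])
st=telemetry.sense(); print(st); print(manip.pinch_z)
E
```

```text
top [ 0.57812784 -0.00184457  0.074     ]
chest [(array([173., 152., 153.,  96.]), 0.72)]
thimble []
wax_cake [(array([188., 217.,  20.,  18.]), 0.8)]
white_spool [(array([353., 169.,  21.,  21.]), 0.67)]
red_spool [(array([340., 221.,  17.,  16.]), 0.69)]
tile1 [(array([174., 152., 151., 101.]), 0.62)]
scene [ 0.56984628 -0.02241094  0.074     ]
chest [(array([221., 147., 119., 109.]), 0.58), (array([281., 172.,  22.,  16.]), 0.39)]
thimble [(array([340., 242.,  21.,  27.]), 0.67), (array([278., 209.,   7.,  10.]), 0.66)]
wax_cake [(array([234., 163.,  16.,  10.]), 0.76), (array([224., 145., 117., 112.]), 0.37)]
white_spool [(array([342., 241.,  17.,  28.]), 0.96), (array([225., 144., 116., 112.]), 0.36)]
red_spool [(array([289., 251.,  17.,  24.]), 0.78)]
tile1 [(array([222., 143., 121., 115.]), 0.8)]
{'time': 0.7, 'joint_positions': array([-1.23448715,  0.41742015, -0.01031274,  1.61362708,  0.00467594,
        1.110686  , -0.05302867]), 'dq': array([-0.00068596,  0.00296191,  0.00037183, -0.00046279,  0.00037446,
       -0.00034014, -0.000592  ]), 'tau': array([-5.93713721e-04, -8.64053392e+01,  6.78138770e-01, -4.35162771e+01,
        1.91888673e-02,  1.63248827e-03,  6.12349527e-05]), 'tcp_pos': array([0.23052649, 0.58089986, 0.23123604]), 'orientation': array([ 1.87795121e-01,  9.82208221e-01, -5.83210923e-05, -3.60469492e-06]), 'contact_force': array([-0.08303838, -1.12188348, -0.74658744]), 'wrist_torque': array([-0.03934788, -0.00239595, -0.01132279]), 'gripper_force': 0.0, 'width': 1.0014884176233527}
-0.0187
```

View pics/top0.png

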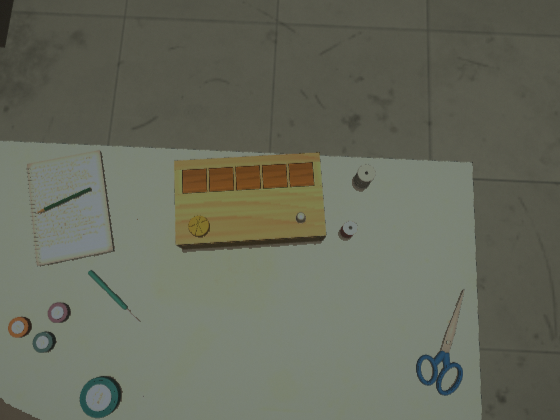

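View pics/scene0.png

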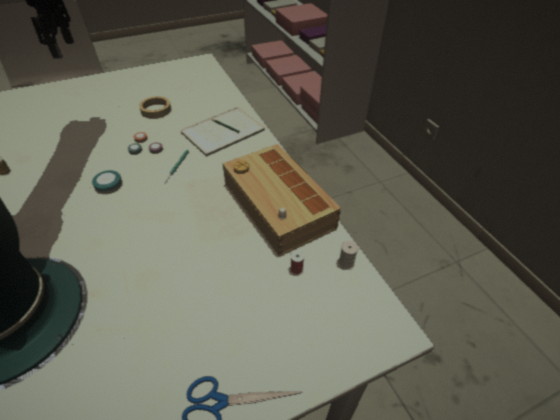

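The top view shows the chest at about (250,200). Its tile row runs from (195,181) to (301,175), with the wax at (199,226), the thimble at (300,216) and the spools at (365,176) and (348,229). The scene view agrees. Next I'll fit the chest pose from the tile mask.

```bash
python3 - <<'E'
from h import *
from scipy.optimize import least_squares
for n,roi in (('top',(165,145,335,205)),('scene',(250,140,335,220))):
    s=vision.snapshot(n); im=s['image']; hsv=cv2.cvtColor(im,cv2.COLOR_RGB2HSV)
    x0,y0,x1,y1=roi
    m=np.zeros(im.shape[:2],np.uint8)
    h=hsv[y0:y1,x0:x1]; m[y0:y1,x0:x1]=((h[...,0]<13)&(h[...,1]>120)&(h[...,2]>60)).astype(np.uint8)
    m=cv2.morphologyEx(m,cv2.MORPH_OPEN,np.ones((3,3)))
    k,l,stt,c=cv2.connectedComponentsWithStats(m)
    big=[i for i in range(1,k) if stt[i,4]>40]; print(n,[(np.round(c[i],1),stt[i,4]) for i in big])
    v,u=np.nonzero(np.isin(l,big))
    P=np.array([back(s,(a,b),.074)[:2] for a,b in zip(u,v)],np.float32)
    r=cv2.minAreaRect(P*1000); print(r, 'mean',P.mean(0))
    pts=np.array([back(s,c[i],.074) for i in big]);print(np.round(pts,4))
    ctr=np.array(r[0])/1000
    w,V=np.linalg.eigh(np.cov(P.T)); d=V[:,1]*np.sign(V[1,1]); yaw=np.arctan2(-d[0],d[1])
    print('yaw',np.degrees(yaw))
    for mm,z in (('wax_cake',.074+.0065),('thimble',.085),('white_spool',.03),('red_spool',.026)):
        q=spotter.spot_in(s,mm)
        for e in q[:2]:
            b=e['bbox']; print(mm,round(e['p'],2),np.round(back(s,(b[0]+b[2]/2,b[1]+b[3]/2),z),3))
    ex=np.array([np.cos(yaw),np.sin(yaw)]);ey=np.array([-ex[1],ex[0]]);o=P.mean(0)-.038*ex
    for i in range(2): pass
    cor=[list(o+a*ex+b*ey)+[.074] for a,b in ((.08,.1375),(.08,-.1375),(-.08,-.1375),(-.08,.1375))]
    big_=cv2.resize(im[130:270,150:390],None,fx=3,fy=3,interpolation=cv2.INTER_CUBIC)
    q=(proj(s,cor)-[150,130])*3
    cv2.polylines(big_,[np.int32(q)],True,(0,0,255),1)
    cv2.imwrite('pics/fit_%s.png'%n,big_[...,::-1]); print('origin',o)
E
python3 -c "
import cv2,numpy as np
a=cv2.imread('pics/fit_top.png');b=cv2.imread('pics/fit_scene.png')
v=np.vstack([a,b]);cv2.imwrite('pics/fit.png',cv2.resize(v,None,fx=.71,fy=.71))"
```

```text
top []Traceback (most recent call last):
  File "<stdin>", line 13, in <module>
cv2.error: OpenCV(4.12.0) /io/opencv/modules/imgproc/src/convhull.cpp:143: error: (-215:Assertion failed) total >= 0 && (depth == CV_32F || depth == CV_32S) in function 'convexHull'

[ WARN:0@0.010] global loadsave.cpp:275 findDecoder imread_('pics/fit_top.png'): can't open/read file: check file path/integrity
[ WARN:0@0.010] global loadsave.cpp:275 findDecoder imread_('pics/fit_scene.png'): can't open/read file: check file path/integrity
Traceback (most recent call last):
cv2.error: OpenCV(4.12.0) :-1: error: (-5:Bad argument) in function 'resize'
> Overload resolution failed:
>  - src data type = object is not supported
>  - Expected Ptr<cv::UMat> for argument 'src'
```

```bash
cat > fit.py <<'E'
from h import *
out=[]
for n,roi in (('top',(165,145,335,205)),('scene',(250,140,335,220))):
    s=vision.snapshot(n); im=s['image']; hsv=cv2.cvtColor(im,cv2.COLOR_RGB2HSV)
    x0,y0,x1,y1=roi
    if n=='top': print(hsv[181,195],hsv[168,220],hsv[205,250],hsv[177,248])
    R=im[...,0].astype(float)/(im[...,1]+1.)
    m=np.zeros(im.shape[:2],np.uint8); m[y0:y1,x0:x1]=(R[y0:y1,x0:x1]>1.6)
    k,l,stt,c=cv2.connectedComponentsWithStats(m)
    big=[i for i in range(1,k) if stt[i,4]>40]; print(n,[(np.round(c[i],1),stt[i,4]) for i in big])
    v,u=np.nonzero(np.isin(l,big))
    P=np.array([back(s,(a,b),.074)[:2] for a,b in zip(u,v)],np.float32)
    print('rect',cv2.minAreaRect(P*1000),'mean',P.mean(0))
    w,V=np.linalg.eigh(np.cov(P.T)); d=V[:,1]*np.sign(V[1,1]); yaw=np.arctan2(-d[0],d[1])
    print('yaw',np.degrees(yaw))
    for mm,z in (('wax_cake',.0805),('thimble',.085),('white_spool',.03),('red_spool',.026)):
        for e in spotter.spot_in(s,mm)[:2]:
            b=e['bbox']; print(mm,round(e['p'],2),np.round(back(s,(b[0]+b[2]/2,b[1]+b[3]/2),z),3))
    ex=np.array([np.cos(yaw),np.sin(yaw)]);ey=np.array([-ex[1],ex[0]]);o=P.mean(0)-.038*ex
    print('origin',o)
    bg=cv2.resize(im[130:270,150:390],None,fx=3,fy=3,interpolation=cv2.INTER_CUBIC)
    for a,b in ((80,137.5),):
        q=[list(o+i*.08*ex+j*.1375*ey)+[.074] for i,j in ((1,1),(1,-1),(-1,-1),(-1,1))]
        cv2.polylines(bg,[np.int32((proj(s,q)-[150,130])*3)],True,(0,0,255),1)
    q=[list(o+.038*ex+j*ey)+[.074] for j in (.1,.05,0,-.05,-.1)]
    for p in (proj(s,q)-[150,130])*3: cv2.circle(bg,tuple(int(x) for x in p),3,(0,255,0),-1)
    out.append(bg)
cv2.imwrite('pics/fit.png',cv2.resize(np.vstack(out),None,fx=.71,fy=.71)[...,::-1])
E
python3 fit.py
```

```text
[ 15 170 102] [ 15 176  94] [ 25 114 125] [ 16 189 104]
top []Traceback (most recent call last):
  File "fit.py", line 13, in <module>
    print('rect',cv2.minAreaRect(P*1000),'mean',P.mean(0))
                 ~~~~~~~~~~~~~~~^^^^^^^^
cv2.error: OpenCV(4.12.0) /io/opencv/modules/imgproc/src/convhull.cpp:143: error: (-215:Assertion failed) total >= 0 && (depth == CV_32F || depth == CV_32S) in function 'convexHull'
```

```bash
sed -i 's/(R\[y0:y1,x0:x1\]>1.6)/((hsv[y0:y1,x0:x1,0]<20)\&(hsv[y0:y1,x0:x1,1]>145))/' fit.py; python3 fit.py
```

```text
[ 15 176 100] [ 15 174  95] [ 25 116 125] [ 15 181 107]
top [(array([300.7, 174.1]), np.int32(536)), (array([247.5, 177.3]), np.int32(551)), (array([274.1, 175.6]), np.int32(547)), (array([220.8, 178.7]), np.int32(552)), (array([194.3, 180.5]), np.int32(539))]
rect ((638.1133422851562, 61.34148406982422), (44.735191345214844, 243.052001953125), 6.325164318084717) mean [0.6378427  0.06202691]
yaw 6.279047971111639
wax_cake 0.54 [0.538 0.142 0.081]
wax_cake 0.26 [ 0.546 -0.13   0.081]
white_spool 0.73 [ 0.657 -0.161  0.03 ]
red_spool 0.77 [ 0.554 -0.138  0.026]
origin [0.60007068 0.05787082]
scene [(array([270.6, 156.2]), np.int32(145)), (array([280.7, 167.1]), np.int32(174)), (array([291.6, 178.7]), np.int32(198)), (array([303.1, 191.1]), np.int32(218)), (array([315.3, 204.3]), np.int32(241))]
rect ((638.4907836914062, 59.396324157714844), (41.07654571533203, 238.16188049316406), 6.209855079650879) mean [0.63938034 0.04816175]
yaw 6.303571112253077
wax_cake 0.68 [0.542 0.131 0.081]
thimble 0.67 [ 0.537 -0.17   0.085]
white_spool 0.87 [ 0.666 -0.17   0.03 ]
red_spool 0.65 [ 0.558 -0.134  0.026]
origin [0.60161008 0.04398949]
```

View pics/fit.png

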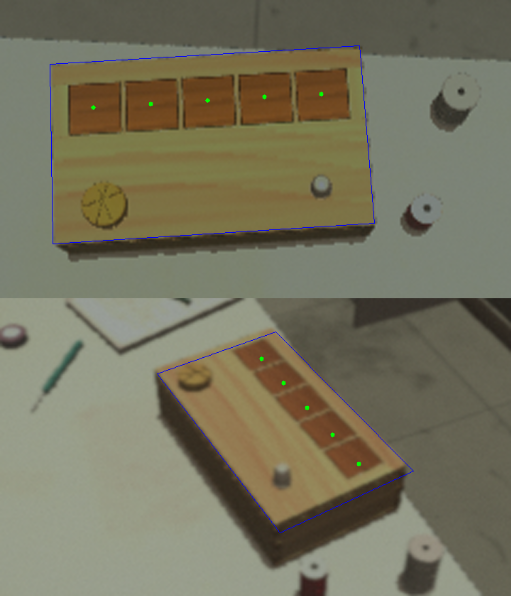

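The top fit lines up with the panel, the tiles and the row. Tile 3 is at about (0.638, 0.061) with a yaw of 6.3°. I'll move there with the fingers closed and the tool's y axis along the chest's y.

Emit:
servo_tool(deltas=[[0.3,-0.3,0,0,0,0.1,-1],[0.6,-0.6,0,0,0,0.2,-1],[0.99,-1,0,0,0,0.31,-1],[0.99,-1,0,0,0,0.31,-1],[0.99,-1,0,0,0,0.31,-1]], newtons=20)

```text
time: 1.92
tcp_pos: [0.4309, 0.3781, 0.2315]
orientation: [-0.053, 0.999, -0.0, 0.0]
contact_force: [-0.4, 0.6, 0.3]
width: -0.0
gripper_force: 0.0
```

Emit:
servo_tool(deltas=[[0.3,-0.3,-0.1,0,0,0,-1],[0.6,-0.6,-0.3,0,0,0,-1],[0.995,-1,-0.5,0,0,0,-1],[0.995,-1,-0.5,0,0,0,-1],[0.995,-1,-0.5,0,0,0,-1],[0.995,-1,-0.5,0,0,0,-1]])

```text
time: 2.68
tcp_pos: [0.6289, 0.1766, 0.1294]
orientation: [-0.052, 0.999, -0.001, -0.001]
contact_force: [0.2, 0.5, 0.5]
width: -0.004
gripper_force: 0.0
```

Emit:
servo_tool(deltas=[[-0.01,-0.09,-0.2,0,0,0,-1],[-0.01,-0.09,-0.235,0,0,0,-1],[-0.01,-0.09,-0.235,0,0,0,-1],[-0.01,-0.09,-0.235,0,0,0,-1]])

```text
time: 3.18
tcp_pos: [0.6261, 0.1642, 0.0857]
orientation: [-0.055, 0.998, 0.0, 0.001]
contact_force: [0.3, -0.7, 0.0]
width: -0.002
gripper_force: 0.0
```

Emit:
servo_tool(deltas=[[0,-0.02,-0.03,0,0,0,-1],[0,-0.02,-0.055,0,0,0,-1],[0,-0.02,-0.06,0,0,0,-1],[0,-0.02,-0.06,0,0,0,-1]])

```text
time: 3.68
tcp_pos: [0.6258, 0.1586, 0.074]
orientation: [-0.054, 0.999, -0.0, 0.0]
contact_force: [-13.7, -5.2, 29.9]
width: 0.005
gripper_force: 15.0
```

Tile 1 is solid: 30 N at flush height. I'll lift and try tile 2 more gently.

Emit:
servo_tool(deltas=[[0,0,0.05,0,0,0,-1],[0.03,-0.24,0.05,0,0,0,-1],[0.03,-0.24,0.05,0,0,0,-1],[0.03,-0.24,0.02,0,0,0,-1],[0.03,-0.24,0.007,0,0,0,-1],[0.03,-0.24,0.007,0,0,0,-1],[0.03,-0.24,0.007,0,0,0,-1]])

```text
time: 4.55
tcp_pos: [0.6312, 0.1118, 0.0741]
orientation: [-0.055, 0.998, 0.0, -0.0]
contact_force: [-6.7, -1.8, 14.8]
width: -0.002
gripper_force: 7.5
```

Tile 2 is solid too (15 N at 0.074). Next is tile 3.

Emit:
servo_tool(deltas=[[0,0,0.04,0,0,0,-1],[0.03,-0.25,0.04,0,0,0,-1],[0.03,-0.25,0.04,0,0,0,-1],[0.03,-0.25,0.015,0,0,0,-1],[0.03,-0.25,0,0,0,0,-1],[0.03,-0.25,0,0,0,0,-1],[0.03,-0.25,0,0,0,0,-1]])

```text
time: 5.42
tcp_pos: [0.6375, 0.0614, 0.0736]
orientation: [-0.055, 0.998, -0.0, -0.0]
contact_force: [0.5, 0.1, -0.7]
width: -0.0
gripper_force: 0.0
```

Emit:
servo_tool(deltas=[[0,0,-0.005,0,0,0,-1],[0,0,-0.01,0,0,0,-1],[0,0,-0.01,0,0,0,-1]])

```text
time: 5.8
tcp_pos: [0.6376, 0.0611, 0.0717]
orientation: [-0.055, 0.999, 0.0, 0.0]
contact_force: [0.3, 1.6, 2.2]
width: 0.002
gripper_force: 1.3
```

Tile 3 gives, at 2 N and 2 mm down. I'll press it in, hold, then lift clear.

Emit:
servo_tool(deltas=[[0,0,-0.012,0,0,0,-1],[0,0,-0.022,0,0,0,-1],[0,0,-0.024,0,0,0,-1],[0,0,-0.024,0,0,0,-1],[0,0,-0.024,0,0,0,-1],[0,0,-0.024,0,0,0,-1]])

```text
time: 6.55
tcp_pos: [0.6377, 0.061, 0.0679]
orientation: [-0.055, 0.999, 0.0, 0.0]
contact_force: [-7.7, 1.8, 20.6]
width: 0.002
gripper_force: 10.2
```

Emit:
servo_tool(deltas=[[0,0,0.2,0,0,0,-1],[0,0,0.4,0,0,0,-1],[0,0,0.4,0,0,0,-1]])

```text
time: 6.92
tcp_pos: [0.639, 0.0608, 0.1497]
orientation: [-0.054, 0.999, 0.0, 0.002]
contact_force: [0.0, 0.4, 0.2]
width: -0.001
gripper_force: 0.0
```

```bash
python3 - <<'E'
from h import *
o=[]
for n in ('top','scene'):
    s=vision.snapshot(n); o.append(cv2.resize(s['image'][130:280,150:390],None,fx=2,fy=2,interpolation=cv2.INTER_CUBIC))
cv2.imwrite('pics/ajar.png',np.vstack(o)[...,::-1])
E
```

```text
(no output)
```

View pics/ajar.png

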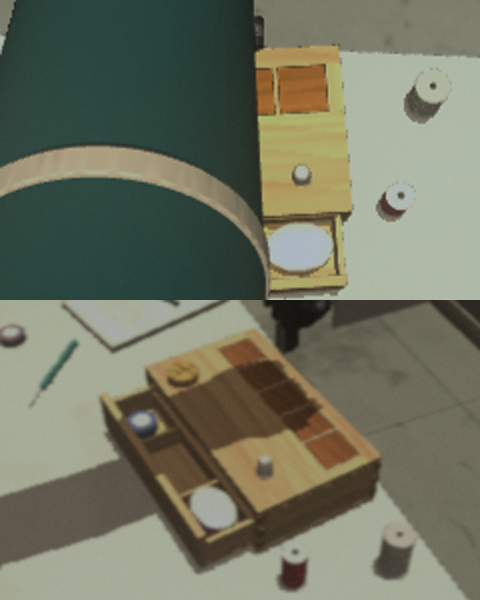

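The drawer has sprung ajar by about 65 mm with its contents in place: the blue box in the +y cell, the cup in the −y cell, and the middle cell empty. I'll move above the middle cell and check where the lip is.

Emit:
servo_tool(deltas=[[-0.3,-0.03,0,0,0,0,-1],[-0.6,-0.07,0,0,0,0,-1],[-0.73,-0.08,0,0,0,0,-1],[-0.73,-0.08,-0.1,0,0,0,-1],[-0.73,-0.08,-0.22,0,0,0,-1],[-0.73,-0.08,-0.22,0,0,0,-1]])

```text
time: 7.78
tcp_pos: [0.49, 0.0446, 0.1009]
orientation: [-0.055, 0.999, -0.0, -0.002]
contact_force: [0.7, 0.1, -0.1]
width: 0.003
gripper_force: 0.0
```

```bash
python3 - <<'E'
from h import *
s=vision.snapshot('scene'); y=np.radians(6.28); ex=np.array([np.cos(y),np.sin(y)]);ey=np.array([-ex[1],ex[0]]);o=np.array([.6005,.0565])
W=lambda a,b,z:list(o+a*ex+b*ey)+[z]
c0=np.array([195,130]);bg=cv2.resize(s['image'][130:280,195:365],None,fx=4,fy=4,interpolation=cv2.INTER_CUBIC)
def L(P,c): cv2.polylines(bg,[np.int32((proj(s,P)-c0)*4)],False,c,1)
L([W(-.135,-.13,.065),W(-.135,.13,.065)],(255,0,0)); L([W(-.145,-.13,.065),W(-.145,.13,.065)],(0,0,255))
L([W(-.135,-.0475,.065),W(-.08,-.0475,.065)],(0,255,0)); L([W(-.135,.0475,.065),W(-.08,.0475,.065)],(0,255,0))
cv2.imwrite('pics/lip.png',bg[...,::-1]); print(telemetry.sense()['tcp_pos'],telemetry.sense()['time'])
E
```

```text
[0.49079799 0.044686   0.10202854] 7.825
```

View pics/lip.png

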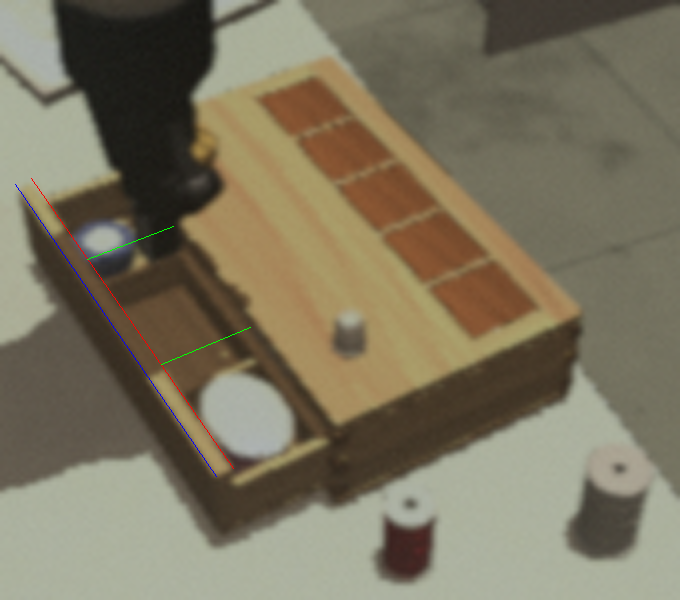

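The projected lip matches the picture, and the finger is centred over the cell with about 14 mm to the lip. I'll lower it to 40 mm and then draw slowly along −x of the chest.

Emit:
servo_tool(deltas=[[0,0,-0.1,0,0,0,-1],[0,0,-0.2,0,0,0,-1],[0,0,-0.3,0,0,0,-1],[0,0,-0.3,0,0,0,-1],[0,0,-0.3,0,0,0,-1]])

```text
time: 8.45
tcp_pos: [0.492, 0.0449, 0.0438]
orientation: [-0.054, 0.999, -0.0, 0.0]
contact_force: [0.4, -0.4, 0.8]
width: 0.005
gripper_force: 0.0
```

Emit:
servo_tool(deltas=[[-0.02,-0.002,0,0,0,0,-1],[-0.04,-0.004,0,0,0,0,-1],[-0.06,-0.007,0,0,0,0,-1],[-0.08,-0.009,0,0,0,0,-1],[-0.1,-0.011,0,0,0,0,-1],[-0.12,-0.013,0,0,0,0,-1],[-0.14,-0.015,0,0,0,0,-1],[-0.16,-0.018,0,0,0,0,-1],[-0.18,-0.02,0,0,0,0,-1],[-0.2,-0.022,0,0,0,0,-1]])

```text
time: 9.7
tcp_pos: [0.4513, 0.0405, 0.0428]
orientation: [-0.055, 0.999, -0.0, 0.0]
contact_force: [1.3, -0.5, 0.5]
width: 0.0
gripper_force: 0.4
```

Emit:
servo_tool(deltas=[[-0.015,-0.002,0,0,0,0,-1],[-0.03,-0.003,0,0,0,0,-1],[-0.04,-0.004,0,0,0,0,-1],[-0.05,-0.005,0,0,0,0,-1],[-0.055,-0.006,0,0,0,0,-1],[-0.055,-0.006,0,0,0,0,-1]])

```text
time: 10.45
tcp_pos: [0.4404, 0.0393, 0.0429]
orientation: [-0.055, 0.999, -0.0, -0.0]
contact_force: [-0.2, 0.9, -0.2]
width: 0.001
gripper_force: 0.0
```

Emit:
servo_tool(deltas=[[-0.01,-0.001,0,0,0,0,-1],[-0.02,-0.002,0,0,0,0,-1],[-0.03,-0.003,0,0,0,0,-1],[-0.03,-0.003,0,0,0,0,-1]])

```text
time: 10.95
tcp_pos: [0.438, 0.0391, 0.0436]
orientation: [-0.055, 0.999, 0.0, 0.004]
contact_force: [20.9, 1.8, -15.0]
width: -0.002
gripper_force: 10.5
```

The finger meets the drawer stop at 21 N. I'll back off from the lip and lift out.

Emit:
servo_tool(deltas=[[0.03,0.003,0,0,0,0,-1],[0.07,0.008,0,0,0,0,-1],[0.07,0.008,0,0,0,0,-1],[0.07,0.008,0.2,0,0,0,-1],[0.07,0.008,0.5,0,0,0,-1],[0.07,0.008,0.8,0,0,0,-1],[0.07,0.3,0.9,0,0,0,-1],[0.07,0.6,0.9,0,0,0,-1],[0.07,0.9,0.9,0,0,0,-1],[0.07,1,0.9,0,0,0,-1],[0.07,1,0.9,0,0,0,-1]])

```text
time: 12.32
tcp_pos: [0.4481, 0.2393, 0.2224]
orientation: [-0.055, 0.998, -0.0, -0.0]
contact_force: [-0.4, -1.0, 0.1]
width: 0.002
gripper_force: 0.0
```

Emit:
servo_tool(deltas=[[0,0.3,0,0,0,0,-1],[0,0.6,0,0,0,0,-1],[0,0.9,0,0,0,0,-1],[0,1,0,0,0,0,-1],[0,1,0,0,0,0,-1],[0,1,0,0,0,0,-1]])

```text
time: 13.08
tcp_pos: [0.4495, 0.4365, 0.2228]
orientation: [-0.053, 0.999, -0.001, 0.0]
contact_force: [-0.9, -0.0, 0.6]
width: 0.003
gripper_force: 0.0
```

```bash
python3 - <<'E'
from h import *
y=np.radians(6.28); ex=np.array([np.cos(y),np.sin(y)]);ey=np.array([-ex[1],ex[0]]);o=np.array([.6005,.0565])
W=lambda a,b,z:list(o+a*ex+b*ey)+[z]
out=[]
for n,c0 in (('top',(150,140)),('scene',(180,130))):
    s=vision.snapshot(n); c0=np.array(c0)
    bg=cv2.resize(s['image'][c0[1]:c0[1]+150,c0[0]:c0[0]+230],None,fx=2,fy=2,interpolation=cv2.INTER_CUBIC)
    cv2.polylines(bg,[np.int32((proj(s,[W(-.185,-.1375,.065),W(-.185,.1375,.065)])-c0)*2)],False,(0,0,255),1)
    out.append(bg)
cv2.imwrite('pics/open.png',np.vstack(out)[...,::-1]); print(telemetry.sense()['tcp_pos'],telemetry.sense()['time'])
E
```

```text
[0.44937064 0.43696284 0.22312681] 13.175
```

View pics/open.png

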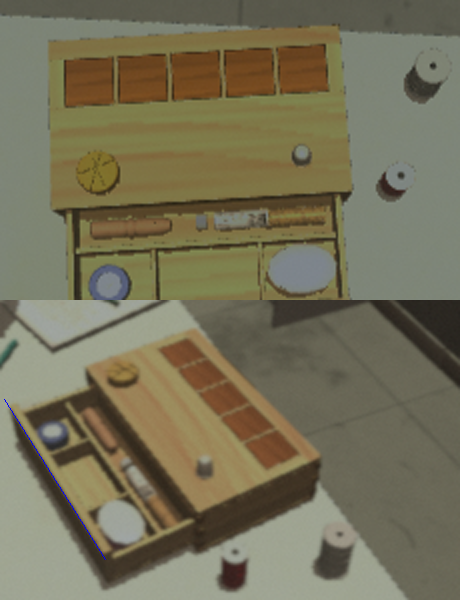

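The drawer sits at its stop, its front edge on the projected line for 105 mm. The contents are in their cells, the bystanders haven't moved, and the arm is clear.

```bash
python3 -c "
from station import order
print(order.hand_in())"
```

```text
the job is handed in; nothing more can be done
None
```

Tile 3 was the catch: I pressed it, the drawer sprang ajar, and I drew it out to its stop with its contents and the things round it undisturbed, then handed the job in at about 13 s.

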